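# Present the flanged bushing to the magnifier

### The arm

A 6-joint arm with a two-finger parallel gripper is mounted at the origin on the work surface. World frame = base frame: x ahead of the robot, y to its left, z up, the work surface at z = 0. Lengths are in mm, angles in degrees, forces in N, time in s.
With the tool pointing down it reaches from about 300 to 850 mm from the base axis. Payload 4.2 kg.
Tool frame: the origin (TCP) lies midway between the tips of the shut fingers; the grasp point (between the pads) lies 19 mm behind it; z points along the fingers, y is the direction in which the jaws open and shut (so a half turn about z gives the same grasp; the last joint's range is limited). The gripper opens to 91 mm and grips with 3 to 60 N. Pads are 32 mm wide; open, the fingers measure 118 mm over their backs; the gripper's body (76 mm by 178 mm) begins 60 mm behind the grasp point.
Start: joints at [-72.365, 18.312, 89.639, -0, 72.044, -1.146], TCP at [185.132, -544.4, 191.976] pointing down, gripper open.
Joint ranges: [-177.97, 177.97], [-48.28, 115.42], [12.27, 149.76], [-77.06, 257.06], [2.81, 150.46], [-146.56, 146.56]. Speed limits (degrees/s): [147.25, 147.25, 180, 180, 180, 180].

### API

Orientations are given as [roll, pitch, yaw] about the fixed x, y, z axes, in that order (R = Rz(yaw) Ry(pitch) Rx(roll)).
In Python, from workcell import env gives the robot as it stands.
- The arm moves only by the shell command python3 -m jog 'ROWS' [FORCE]. ROWS is JSON, a list of rows, each an object of numbers: "dx", "dy", "dz": the shift along the world's x, y, z in m; "wx", "wy", "wz": the turn, a rotation vector about the world's x, y, z in rad; "grip": the gripper's target within -1 to 1 (shut at 1, half-way at 0, fully open at -1). In form: [{"dx": .., "dy": .., "dz": .., "wx": .., "wy": .., "wz": .., "grip": ..}, ...]. A call has 1 to 10 rows; each row shifts and turns the commanded pose from where the row before left it; what a row does not reach is not made up. A row lasts 1/10 s, in which the tool goes at most 50 mm and 8.59 degrees, less where a joint would pass 70% of its speed; a pose out of reach is approached as far as the arm can. A call with a gripper value outside its range is refused whole. The fingers move at their own pace and stop on an object; FORCE is the grip in N (left out, the last holds). Time passes only in rows, so rows that do not move let the fingers close. It gives the time, the measured TCP pose, the force and the opening at its end, in the units of the state.
- env.state(): the state, without advancing time (a new reading comes with each control period).
- env.grab_frame(name): name is "scene" or "top"; returns the picture (384x512x3 uint8, red, green, blue); there is no depth.
- env.get_calibration(name): a dict with "fx", "fy", "cx", "cy" (pixels), "R" (3x3) and "t" (3): a world point X has camera coordinates R X + t. Camera axes: x right, y down, z forward; pixel columns grow to the right and rows downward; lengths in mm; the calibration is good to about 2 mm. A picture is of the moment at which its call begins. get_calibration takes no time and is no camera call.
- env.job_done(): hands the job in, once; it reports no verdict.
The state is a dict: "time_s": time; "qpos": joint angles; "qvel": joint speeds; "effort": joint torques, N m; "ee_pos": TCP position; "ee_rot": TCP orientation; "force": force on the tool from outside, world axes, zero at the start; "torque": the same for the moment, N m; "gripper_width": finger opening in mm.
Only numpy, scipy, OpenCV 4.12 (cv2) and the standard library are available. Lean on these libraries where they do the work, as an engineer would, in place of code of your own. Each camera call takes 0.05 s, during which the arm holds its last target. There are 200 camera calls.

### The job

Take the flanged bronze bushing out of its saddle on the grey sensor base and hold it up in the air in front of the swing-arm magnifier for the colleague looking through it from the far side: flange face towards the lens and square to it, with the middle of that face on the lens's axis, 150 mm from the lens centre. Finish while still holding the bushing there, motionless, and do not bump the magnifier or disturb the other things on the table.

Things in the scene. Friction and masses are not known exactly. Their poses are not given: they have to be found in the camera images.
- flanged_bushing_center (a point): centre of the hollow bronze bushing with a flange, 54 mm long, lying with its bore level in a saddle of the sensor base: tube 32 mm across, 46 mm long; flange 48 mm across, 8 mm thick at one end; bore 20 mm; 0.2 to 0.4 kg. The point is on the bore axis, half-way along the 54 mm; x axis along the bore towards the flange
- flange_face (a point): centre of the flange's outer face on the flanged bushing: 27 mm along its x from the centre point; same axes
- plain_end (a point): centre of the other, flangeless end of the flanged bushing: 27 mm along -x from the centre point; same axes
- flanged_bushing: the flanged bushing as a whole; origin and axes as its centre point
- sensor_base: grey cast iron base, fixed, plate 130 x 190 x 22 mm (x, y, z), origin at the centre of its underside. Saddles at y = +50 and -50 mm: each two rails along x, 34 mm long, 23 mm over both (the bushing is wider: fingers pass outside), 14 mm above the plate. A bushing there has its axis 50 mm above the table along the base's x, flange to +x. Either bushing may lie in either saddle
- plain_bushing: the other bronze bushing, a plain tube without flange, 32 mm across and 54 mm long, in the other saddle; origin at its centre, x along its bore. Leave it alone
- lens_center (a point): centre of the magnifier's round lens in its steel frame, 120 mm across, 18 mm thick, 270 mm above the table, on an arm from a column (foot 150 mm across) 240 mm to its +y side; the stiff hinges give way when bumped. x axis: optical axis, pointing away from the robot and up to the colleague; the lens looks along -x, towards the robot and 11 to 32 degrees below level; y axis level
- view_point (a point): the empty point in the air where the flange face is to be shown: on the lens's axis, 150 mm from the lens centre along the lens's -x; same axes as the lens centre
- insulator: cream porcelain insulator, ribbed, 52 mm across, 70 mm high, standing; origin at the centre of its underside, z up. Leave it alone
- bezel: olive bakelite meter bezel, a ring 92 mm across, 16 mm high, lying flat; origin at the centre of its underside. Leave it alone
- ring_gauge: steel ring gauge 60 mm across, 20 mm high, lying flat; origin at the centre of its underside. Leave it alone
- brush: small bench brush 170 mm long, lying; x along it. Leave it alone
- screw_tray: dark steel tray 110 x 150 x 30 mm with brass screws, fixed; origin at the centre of its underside

How it is judged (in metres and radians):
On the way:
1. the flanged bushing is held by the fingers, lifted clear of the sensor base (its centre 90 mm above the table or higher) (height (world z) of flanged_bushing_center above 0.09 m and contact force between flanged_bushing and the fingers above 1 N and contact force between flanged_bushing and sensor_base below 0.05 N), for 0.2 s.
At the end, for the whole second after the job is handed in: the centre of the flange face is within 20 mm of the point on the lens axis 150 mm in front of the lens, the flange faces the lens, the bore is within 0.17 rad (10 degrees) of the lens axis, and the bushing is held still in the fingers in the air, off the sensor base (distance between flange_face and view_point below 0.02 m and angle between the x axis of flange_face and the x axis of lens_center, either way round below 0.17 rad and x of plain_end in the frame of lens_center below -0.17 m and height (world z) of flanged_bushing_center above 0.12 m and contact force between flanged_bushing and the fingers above 1 N and contact force between flanged_bushing and sensor_base below 0.05 N and linear speed of flanged_bushing below 0.02 m/s and angular speed of flanged_bushing below 0.15 rad/s); the arm keeps its last pose, push and grip.
It fails at once if the magnifier is bumped (lens or view point moved more than 12 mm) (distance of any of lens_center, view_point from where it was at the start of the episode above 0.012 m).
It fails at once if the plain bushing is disturbed (more than 10 mm) (distance of plain_bushing from where it was at the start of the episode above 0.01 m).
It fails at once if another thing on the table is disturbed (moved more than 20 mm) or the insulator tipped (distance of any of insulator, bezel, ring_gauge, brush from where it was at the start of the episode above 0.02 m or angle between insulator's own z axis and vertical above 0.3 rad).
It also fails if it takes over 32 s, if anything falls off the work surface, if the arm or the gripper's body presses on something with over 40 N, if the wrist force passes 120 N, or if a joint passes its speed limit or range.

## Working session

There is one attempt and no reset: what is moved stays moved. The work goes in short steps, Python scripts to look and compute and a shell command to move; the robot and the scene stay as the last step left them, time stands still between calls to the robot, and variables do not carry over. Pictures are saved under pics/ and viewed, about 8 in all and at most 12, crops included, and the job is handed in when it is done.

```bash
mkdir -p pics
python3 - <<'E'
from workcell import env
import cv2
for n in("scene","top"):
    f=env.grab_frame(n); cv2.imwrite(f"pics/{n}0.png",cv2.resize(f[:,:,::-1],(800,600),interpolation=cv2.INTER_CUBIC))
    c=env.get_calibration(n); print(n,{k:(v if not hasattr(v,'tolist') else v.tolist()) for k,v in c.items()})
s=env.state();print(s)
E
```

```text
scene {'fx': 422.2680384164425, 'fy': 422.2680384164425, 'cx': 258.20801700387295, 'cy': 184.73080194173338, 'R': [[-0.3643529150334189, 0.9311907600684536, -0.011433357765169436], [0.5377033515158803, 0.20033489472961874, -0.8189878117055603], [-0.7603433823446086, -0.3045483513611735, -0.5736969954670772]], 't': [179.5868651761355, -170.6488356598877, 1746.2168372690962]}
top {'fx': 417.65695840975997, 'fy': 417.65695840975997, 'cx': 258.83882788081246, 'cy': 188.84347569725682, 'R': [[-0.014673102965840868, -0.9997793791435846, -0.015029740138213088], [-0.988278059087733, 0.016785406863743003, -0.151739012920876], [0.15195781643317, 0.012627080251863099, -0.988306318339196]], 't': [55.61489341264124, 576.7024308252635, 1278.184028380288]}
{'time_s': 0.1, 'qpos': array([-7.23649643e+01,  1.83478217e+01,  8.96991153e+01, -1.30531198e-03,
        7.20438961e+01, -1.14527443e+00]), 'qvel': array([-0.07793663, -0.03738584, -0.1823985 ,  0.00825788,  0.05095795,
        0.02726571]), 'effort': array([ 1.24976807e-03, -4.13325906e+01, -2.32507414e+01,  7.29023991e-02,
        4.22735210e-02, -7.13758618e-05]), 'ee_pos': array([ 184.96839843, -543.92540649,  191.20798718]), 'ee_rot': array([-1.79909160e+02, -5.74679257e-04,  1.87807130e+01]), 'force': array([ 0.18203547, -0.83759548,  0.70023563]), 'torque': array([-0.0180134 ,  0.04063955, -0.00324379]), 'gripper_width': 91.12378203407027}
```

View pics/scene0.png

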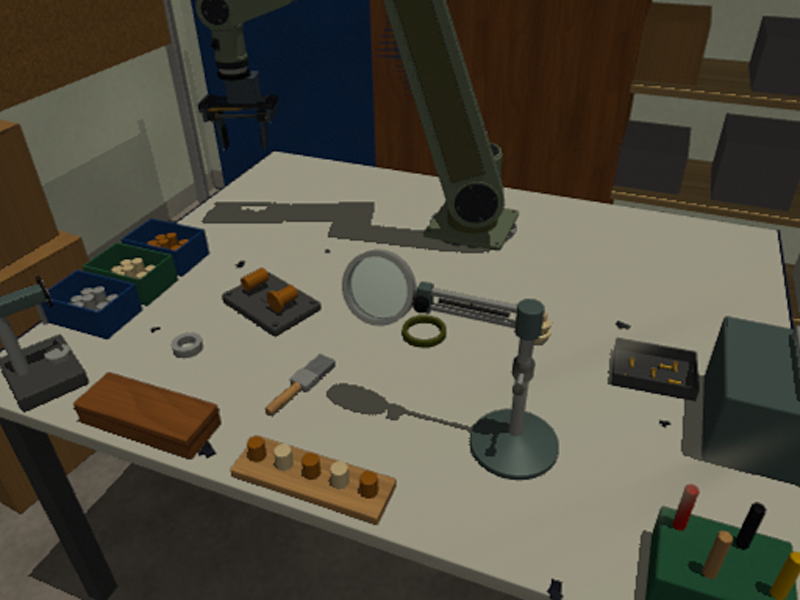

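View pics/top0.png

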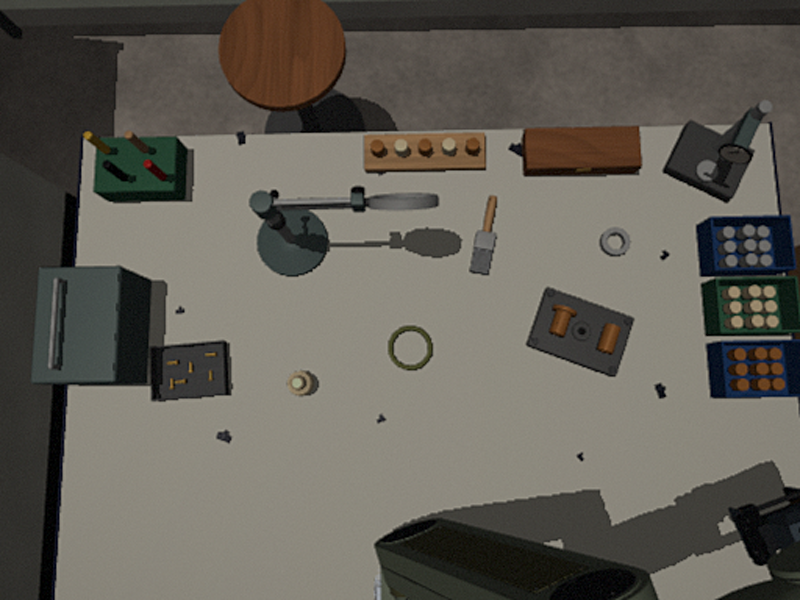

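The flanged bushing is at about (283,297) in the scene view and (562,320) in the top view, with its flange away from the robot. The lens is at (379,287) and (402,201). Next I'll look at one enlarged composite to get precise pixels.

Run:
```python
from workcell import env
import cv2,numpy as np
T=[]
for n,cs in (("scene",((242,184),(178,192))),("top",((257,129),(372,212)))):
    f=env.grab_frame(n)[:,:,::-1]; cv2.imwrite(f"pics/{n}_raw.png",f)
    r=[]
    for (u,v) in cs:
        c=cv2.resize(f[v-30:v+30,u-40:u+40],(400,300),interpolation=cv2.INTER_CUBIC)
        c=np.clip(c.astype(float)*1.7,0,255).astype(np.uint8)
        for k in range(0,80,10):
            cv2.putText(c,str(u-40+k),(k*5,8),0,.28,(255,255,0),1);cv2.line(c,(k*5,9),(k*5,13),(255,255,0),1)
        for k in range(10,60,10):
            cv2.putText(c,str(v-30+k),(0,k*5+3),0,.28,(255,255,0),1);cv2.line(c,(20,k*5),(24,k*5),(255,255,0),1)
        r.append(c)
    T.append(np.hstack(r))
cv2.imwrite("pics/crops1.png",np.vstack(T))
```

```text
(no output)
```

View pics/crops1.png

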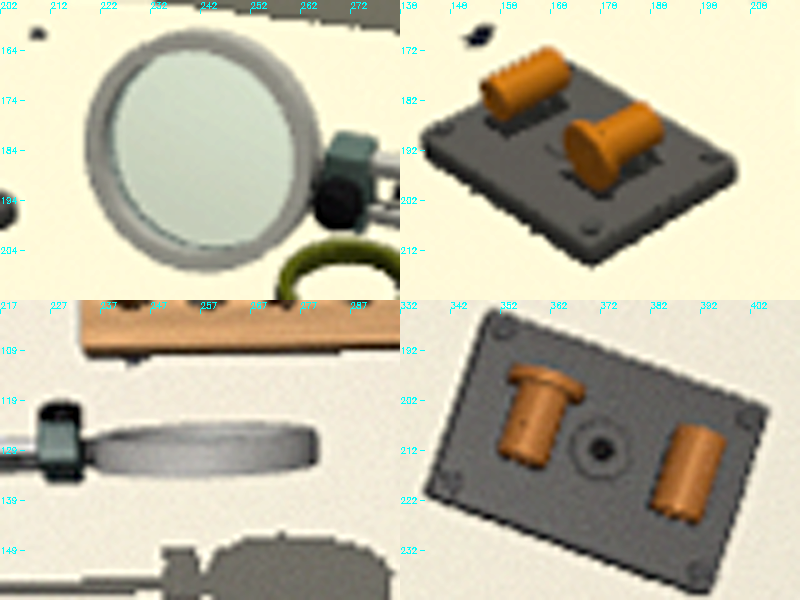

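```bash
cat > fit.py <<'E'
import cv2,numpy as np
from scipy.optimize import least_squares
from workcell import env
cal={n:env.get_calibration(n) for n in("scene","top")}
def proj(n,X):
    c=cal[n];P=np.asarray(X)@np.array(c["R"]).T+np.array(c["t"])
    return np.c_[c["fx"]*P[:,0]/P[:,2]+c["cx"],c["fy"]*P[:,1]/P[:,2]+c["cy"]]
def axes(yaw,el):
    x=np.array([np.cos(el)*np.cos(yaw),np.cos(el)*np.sin(yaw),np.sin(el)])
    y=np.array([-np.sin(yaw),np.cos(yaw),0]);return np.c_[x,y,np.cross(x,y)]
def cyl(p,R,r,a,b):
    t=np.linspace(0,2*np.pi,60,endpoint=False)
    return np.vstack([p+np.c_[np.full(60,s),r*np.cos(t),r*np.sin(t)]@R.T for s in(a,b)])
def sd(n,parts,pts):
    H=[cv2.convexHull(proj(n,q).astype(np.float32)) for q in parts]
    return np.array([max(cv2.pointPolygonTest(h,(float(u),float(v)),True) for h in H) for u,v in pts])
def fit(model,data,p0):
    f=lambda p:np.concatenate([sd(n,model(p),d) for n,d in data.items()])
    r=least_squares(f,p0,x_scale=[10,10,10,.1,.1][:len(p0)],loss="soft_l1",f_scale=.5,diff_step=1e-3)
    return r.x,{n:(sd(n,model(r.x),d).mean().round(2),sd(n,model(r.x),d).std().round(2)) for n,d in data.items()}
bush=lambda p:[cyl(p[:3],axes(p[3],p[4] if len(p)>4 else 0),16,-27,20),cyl(p[:3],axes(p[3],p[4] if len(p)>4 else 0),24,19,27)]
lens=lambda p:[cyl(p[:3],axes(p[3],p[4]),60,-9,9)]
def orange(img,box):
    u0,u1,v0,v1=box;h=cv2.cvtColor(cv2.resize(img,None,fx=4,fy=4,interpolation=cv2.INTER_CUBIC),cv2.COLOR_BGR2HSV)
    m=cv2.inRange(h,(3,110,50),(25,255,255));k=np.zeros_like(m);k[v0*4:v1*4,u0*4:u1*4]=m[v0*4:v1*4,u0*4:u1*4]
    c=max(cv2.findContours(k,cv2.RETR_EXTERNAL,cv2.CHAIN_APPROX_NONE)[0],key=cv2.contourArea)[:,0]
    return (c[::4]+.5)/4-.5
def ray(g,o,ang,r0,r1):
    d=np.array([np.cos(ang),np.sin(ang)]);r=np.arange(r0,r1,.1)
    v=cv2.remap(g,(o[0]+r*d[0]).astype(np.float32)[None],(o[1]+r*d[1]).astype(np.float32)[None],cv2.INTER_CUBIC)[0]
    return o+r[np.argmax(np.gradient(v))]*d      # steepest dark->light step outward
E
cat > m1.py <<'E'
from fit import *
I={n:cv2.imread(f"pics/{n}_raw.png") for n in cal}
b={"scene":orange(I["scene"],(168,192,176,196)),"top":orange(I["top"],(346,372,200,228))}
# boxes generous: contour must not touch them
for n in b: print(n,b[n].min(0),b[n].max(0))
def tri(a,t):
    A=[];
    for n,(u,v) in(("scene",a),("top",t)):
        c=cal[n];R=np.array(c["R"]);tt=np.array(c["t"])
        for k,(z,c0,f) in enumerate(((u,c["cx"],c["fx"]),(v,c["cy"],c["fy"]))):
            w=R[k]*f-(z-c0)*R[2];A.append(np.r_[w,-(tt[k]*f-(z-c0)*tt[2])])
    A=np.array(A);return np.linalg.lstsq(A[:,:3],A[:,3],rcond=None)[0]
pb=tri((180,190),(359,207));print("bush tri",pb)
print("bush",*fit(bush,b,[*pb,-.3]))
g={n:cv2.cvtColor(I[n],cv2.COLOR_BGR2GRAY).astype(np.float32) for n in I}
ls=[ray(g["scene"],np.array([242.,184.]),a,20,29) for a in np.radians([*range(70,90,5),*range(90,275,8),*range(275,330,8)])]
lt=[ray(g["top"],np.array([u,129.]),a,2,9) for u in range(240,278,3) for a in(np.pi/2,-np.pi/2)]+[ray(g["top"],np.array([275.,v]),0,2,9) for v in(127,128.5,130)]
pl=tri((242,184),(258,129));print("lens tri",pl)
for y in(-.2,.2):
  p,q=fit(lens,{"scene":np.array(ls),"top":np.array(lt)},[*pl,y,.35]);print("lens",p,np.degrees(p[3:]),q)
  print("view",p[:3]-150*axes(*p[3:])[:,0])
E
python3 m1.py
```

```text
scene [170.125 181.875] [190.375 195.375]
top [351.375 199.625] [368.375 214.125]
bush tri [ 515.78047557 -269.01486349   42.53793677]
bush [ 5.21320528e+02 -2.63899680e+02  5.19383543e+01 -3.27823874e-01] {'scene': (np.float64(0.63), np.float64(0.81)), 'top': (np.float64(0.6), np.float64(0.71))}
lens tri [705.71178048  43.53495061 267.82329378]
lens [7.07135880e+02 4.41625202e+01 2.69622573e+02 1.27518615e-02
 3.88533816e-01] [ 0.73062784 22.26134783] {'scene': (np.float64(0.17), np.float64(0.23)), 'top': (np.float64(-0.01), np.float64(0.21))}
view [568.32734297  42.39235697 212.79778534]
lens [7.07135717e+02 4.41632262e+01 2.69622712e+02 1.28831116e-02
 3.88532834e-01] [ 0.73814792 22.26129157] {'scene': (np.float64(0.17), np.float64(0.23)), 'top': (np.float64(-0.01), np.float64(0.21))}
view [568.32735769  42.37484363 212.7980605 ]
```

Lens fit is good: centre height is 269.6 mm against 270, and tilt is 22°. The bushing boxes clipped its outline, so I'll correct those.

```bash
sed -i 's/(168,192,176,196)/(166,194,178,204)/;s/(346,372,200,228)/(346,374,190,222)/' m1.py
cat >> m1.py <<'E'
p,q=fit(bush,b,[*pb,-.3]);print("bushing",p.round(2),np.degrees(p[3]),q)
s=env.state();print(s["ee_pos"],s["ee_rot"])
x=axes(p[3],0)[:,0];gp=p[:3]-4*x;print("grasp pt",gp,"TCP target",gp-[0,0,19], "delta",gp-[0,0,19]-s["ee_pos"])
E
python3 m1.py | grep -v lens
```

```text
scene [170.125 181.875] [190.375 198.875]
top [351.375 194.375] [368.375 214.375]
bush tri [ 515.78047557 -269.01486349   42.53793677]
bush [ 5.20509702e+02 -2.64222371e+02  5.13319540e+01 -3.56114945e-01] {'scene': (np.float64(0.35), np.float64(0.21)), 'top': (np.float64(0.42), np.float64(0.31))}
 3.88533816e-01] [ 0.73062784 22.26134783] {'scene': (np.float64(0.17), np.float64(0.23)), 'top': (np.float64(-0.01), np.float64(0.21))}
view [568.32734297  42.39235697 212.79778534]
 3.88532834e-01] [ 0.73814792 22.26129157] {'scene': (np.float64(0.17), np.float64(0.23)), 'top': (np.float64(-0.01), np.float64(0.21))}
view [568.32735769  42.37484363 212.7980605 ]
bushing [ 5.2051e+02 -2.6422e+02  5.1330e+01 -3.6000e-01] -20.403883362132618 {'scene': (np.float64(0.35), np.float64(0.21)), 'top': (np.float64(0.42), np.float64(0.31))}
[ 185.01828407 -544.08145084  191.45869142] [-1.79940187e+02 -6.28509522e-04  1.87819562e+01]
grasp pt [ 516.76066888 -262.82782918   51.33195398] TCP target [ 516.76066888 -262.82782918   32.33195398] delta [ 331.74238481  281.25362166 -159.12673743]
```

```bash
python3 -m jog '[{"dx":0.033,"dy":0.028,"wz":-0.068,"grip":-1},{"dx":0.033,"dy":0.028,"wz":-0.068,"grip":-1},{"dx":0.033,"dy":0.028,"wz":-0.068,"grip":-1},{"dx":0.033,"dy":0.028,"wz":-0.068,"grip":-1},{"dx":0.033,"dy":0.028,"wz":-0.068,"grip":-1},{"dx":0.033,"dy":0.028,"wz":-0.068,"grip":-1},{"dx":0.033,"dy":0.028,"wz":-0.068,"grip":-1},{"dx":0.033,"dy":0.028,"wz":-0.068,"grip":-1},{"dx":0.033,"dy":0.028,"wz":-0.068,"grip":-1},{"dx":0.034,"dy":0.029,"wz":-0.072,"grip":-1}]'; python3 -m jog '[{"dz":-0.03,"grip":-1},{"dz":-0.03,"grip":-1},{"grip":-1},{"grip":-1}]'
```

```text
invalid input
invalid input
```

```bash
python3 -m jog '[{"dx":0,"dy":0,"dz":0,"wx":0,"wy":0,"wz":0,"grip":-1}]'
```

```text
time_s: 0.3
ee_pos: [185.1, -544.2, 191.7]
ee_rot: [-180.0, -0.0, 18.8]
force: [0.2, 0.7, -0.6]
gripper_width: 91.1
```

All keys are required in each row.

```bash
python3 -m jog '[{"dx":0.033,"dy":0.028,"dz":0,"wx":0,"wy":0,"wz":-0.068,"grip":-1},{"dx":0.033,"dy":0.028,"dz":0,"wx":0,"wy":0,"wz":-0.068,"grip":-1},{"dx":0.033,"dy":0.028,"dz":0,"wx":0,"wy":0,"wz":-0.068,"grip":-1},{"dx":0.033,"dy":0.028,"dz":0,"wx":0,"wy":0,"wz":-0.068,"grip":-1},{"dx":0.033,"dy":0.028,"dz":0,"wx":0,"wy":0,"wz":-0.068,"grip":-1},{"dx":0.033,"dy":0.028,"dz":0,"wx":0,"wy":0,"wz":-0.068,"grip":-1},{"dx":0.033,"dy":0.028,"dz":0,"wx":0,"wy":0,"wz":-0.068,"grip":-1},{"dx":0.033,"dy":0.028,"dz":0,"wx":0,"wy":0,"wz":-0.068,"grip":-1},{"dx":0.033,"dy":0.028,"dz":0,"wx":0,"wy":0,"wz":-0.068,"grip":-1},{"dx":0.034,"dy":0.029,"dz":0,"wx":0,"wy":0,"wz":-0.072,"grip":-1}]'; python3 -m jog '[{"dx":0,"dy":0,"dz":-0.03,"wx":0,"wy":0,"wz":0,"grip":-1},{"dx":0,"dy":0,"dz":-0.03,"wx":0,"wy":0,"wz":0,"grip":-1},{"dx":0,"dy":0,"dz":0,"wx":0,"wy":0,"wz":0,"grip":-1},{"dx":0,"dy":0,"dz":0,"wx":0,"wy":0,"wz":0,"grip":-1}]'
```

```text
time_s: 1.3
ee_pos: [517.2, -262.1, 192.0]
ee_rot: [180.0, -0.0, -20.6]
force: [0.5, 0.1, 0.3]
gripper_width: 91.6
time_s: 1.7
ee_pos: [516.1, -263.5, 132.2]
ee_rot: [180.0, 0.0, -20.4]
force: [0.1, -0.5, 0.3]
gripper_width: 91.0
```

```bash
python3 -m jog '[{"dx":0,"dy":0,"dz":-0.025,"wx":0,"wy":0,"wz":0,"grip":-1},{"dx":0,"dy":0,"dz":-0.025,"wx":0,"wy":0,"wz":0,"grip":-1},{"dx":0,"dy":0,"dz":-0.025,"wx":0,"wy":0,"wz":0,"grip":-1},{"dx":0,"dy":0,"dz":-0.015,"wx":0,"wy":0,"wz":0,"grip":-1},{"dx":0,"dy":0,"dz":-0.01,"wx":0,"wy":0,"wz":0,"grip":-1},{"dx":0,"dy":0,"dz":0,"wx":0,"wy":0,"wz":0,"grip":-1},{"dx":0,"dy":0,"dz":0,"wx":0,"wy":0,"wz":0,"grip":-1}]'
python3 - <<'E'
from workcell import env
import cv2,numpy as np
T=[]
for n,(u,v) in (("scene",(178,180)),("top",(372,212))):
    f=env.grab_frame(n)[:,:,::-1]
    T.append(np.clip(cv2.resize(f[v-40:v+40,u-40:u+40],(400,400),interpolation=cv2.INTER_CUBIC)*1.7,0,255).astype(np.uint8))
cv2.imwrite("pics/pre.png",np.hstack(T))
E
```

```text
time_s: 2.4
ee_pos: [517.1, -264.2, 33.3]
ee_rot: [180.0, -0.1, -20.4]
force: [0.1, -0.6, 0.9]
gripper_width: 91.3
```

View pics/pre.png

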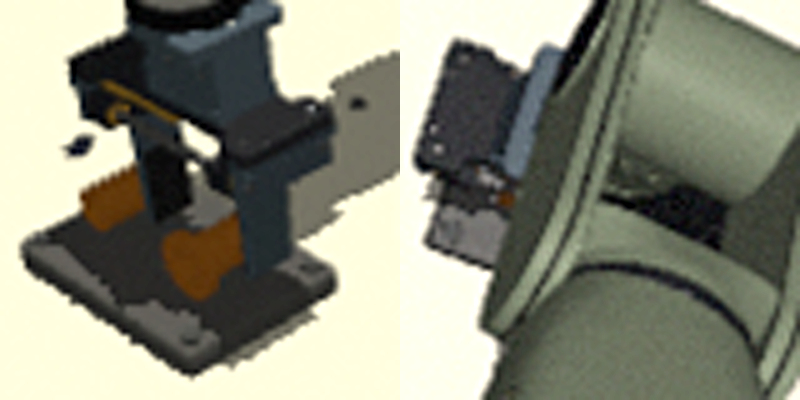

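In the scene crop the fingers straddle the flanged bushing (flange at about (195,265)) behind the flange, and the plain bushing is clear of them. The arm hides most of the top view. Now close and lift.

```bash
python3 -m jog '[{"dx":0,"dy":0,"dz":-0.001,"wx":0,"wy":0,"wz":0,"grip":0},{"dx":0,"dy":0,"dz":0,"wx":0,"wy":0,"wz":0,"grip":0.2},{"dx":0,"dy":0,"dz":0,"wx":0,"wy":0,"wz":0,"grip":0.4},{"dx":0,"dy":0,"dz":0,"wx":0,"wy":0,"wz":0,"grip":1},{"dx":0,"dy":0,"dz":0,"wx":0,"wy":0,"wz":0,"grip":1},{"dx":0,"dy":0,"dz":0,"wx":0,"wy":0,"wz":0,"grip":1},{"dx":0,"dy":0,"dz":0,"wx":0,"wy":0,"wz":0,"grip":1},{"dx":0,"dy":0,"dz":0,"wx":0,"wy":0,"wz":0,"grip":1}]' 40
```

```text
time_s: 3.3
ee_pos: [516.1, -263.0, 31.0]
ee_rot: [-180.0, 0.0, -20.4]
force: [0.9, 1.8, -0.1]
gripper_width: 29.9
```

```bash
python3 -m jog '[{"dx":0,"dy":0,"dz":0.01,"wx":0,"wy":0,"wz":0,"grip":1},{"dx":0,"dy":0,"dz":0.02,"wx":0,"wy":0,"wz":0,"grip":1},{"dx":0,"dy":0,"dz":0.03,"wx":0,"wy":0,"wz":0,"grip":1},{"dx":0,"dy":0,"dz":0.03,"wx":0,"wy":0,"wz":0,"grip":1},{"dx":0,"dy":0,"dz":0.03,"wx":0,"wy":0,"wz":0,"grip":1},{"dx":0,"dy":0,"dz":0.03,"wx":0,"wy":0,"wz":0,"grip":1},{"dx":0,"dy":0,"dz":0,"wx":0,"wy":0,"wz":0,"grip":1},{"dx":0,"dy":0,"dz":0,"wx":0,"wy":0,"wz":0,"grip":1}]'
python3 - <<'E'
from fit import *
s=env.state();print(s["ee_pos"],s["ee_rot"],s["force"],s["gripper_width"])
from scipy.spatial.transform import Rotation as Ro
tcp=s["ee_pos"]; R=Ro.from_euler("xyz",s["ee_rot"],degrees=True)
# nominal bushing in tool frame: centre 4 mm +x, 19 mm behind TCP; bushing x = tool x
for n in cal:
    print(n,proj(n,[tcp+R.apply([4,0,-19]),tcp+R.apply([31,0,-19])]).round(1).tolist())
T=[]
f=env.grab_frame("scene")[:,:,::-1];cv2.imwrite("pics/lift_raw.png",f)
u,v=proj("scene",[tcp])[0].astype(int)
cv2.imwrite("pics/lift.png",np.clip(cv2.resize(f[v-40:v+40,u-40:u+40],(560,560),interpolation=cv2.INTER_CUBIC)*1.7,0,255).astype(np.uint8));print(u-40,v-40)
E
```

```text
time_s: 4.1
ee_pos: [515.6, -263.2, 180.4]
ee_rot: [180.0, 0.0, -20.4]
force: [-0.5, -0.5, -5.0]
gripper_width: 29.5
[ 515.56861439 -263.20733962  180.4119755 ] [ 1.79991273e+02  4.39913749e-02 -2.04087971e+01] [-0.48836686 -0.52682996 -5.01472728] 29.47356018169764
scene [[175.4, 150.2], [168.5, 153.6]]
top [[370.6, 199.2], [373.5, 190.1]]
137 114
```

View pics/lift.png

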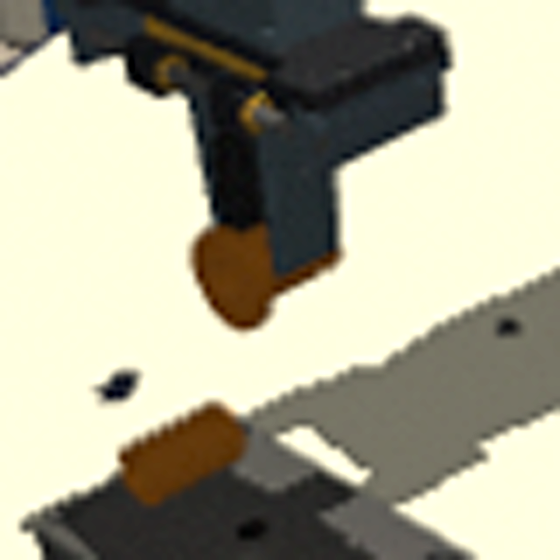

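The bushing is held, and its flange is at about (170,153.7) against the predicted (168.5,153.6). The load is 5 N. The tool target is [547, 42, 183.5], turned +0.369 about z and then −0.389 about y.

```bash
python3 -m jog '[{"dx":0.002,"dy":0.015,"dz":0,"wx":0,"wy":0,"wz":0.03,"grip":1},{"dx":0.003,"dy":0.03,"dz":0,"wx":0,"wy":0,"wz":0.04,"grip":1},{"dx":0.004,"dy":0.035,"dz":0,"wx":0,"wy":0,"wz":0.04,"grip":1},{"dx":0.004,"dy":0.035,"dz":0,"wx":0,"wy":0,"wz":0.04,"grip":1},{"dx":0.004,"dy":0.04,"dz":0,"wx":0,"wy":0,"wz":0.04,"grip":1},{"dx":0.004,"dy":0.04,"dz":0,"wx":0,"wy":0,"wz":0.04,"grip":1},{"dx":0.004,"dy":0.04,"dz":0.001,"wx":0,"wy":0,"wz":0.04,"grip":1},{"dx":0.003,"dy":0.035,"dz":0.001,"wx":0,"wy":0,"wz":0.04,"grip":1},{"dx":0.002,"dy":0.025,"dz":0.001,"wx":0,"wy":0,"wz":0.04,"grip":1},{"dx":0.001,"dy":0.01,"dz":0,"wx":0,"wy":0,"wz":0.019,"grip":1}]' && python3 -m jog '[{"dx":0,"dy":0,"dz":0,"wx":0.001,"wy":-0.05,"wz":0,"grip":1},{"dx":0,"dy":0,"dz":0,"wx":0.001,"wy":-0.08,"wz":0,"grip":1},{"dx":0,"dy":0,"dz":0,"wx":0.001,"wy":-0.08,"wz":0,"grip":1},{"dx":0,"dy":0,"dz":0,"wx":0.001,"wy":-0.08,"wz":0,"grip":1},{"dx":0,"dy":0,"dz":0,"wx":0.001,"wy":-0.07,"wz":0,"grip":1},{"dx":0,"dy":0,"dz":0,"wx":0,"wy":-0.029,"wz":0,"grip":1},{"dx":0,"dy":0,"dz":0,"wx":0,"wy":0,"wz":0,"grip":1},{"dx":0,"dy":0,"dz":0,"wx":0,"wy":0,"wz":0,"grip":1},{"dx":0,"dy":0,"dz":0,"wx":0,"wy":0,"wz":0,"grip":1}]'
python3 - <<'E'
from fit import *
from scipy.spatial.transform import Rotation as Ro
s=env.state();tcp=s["ee_pos"];R=Ro.from_euler("xyz",s["ee_rot"],degrees=True)
print(tcp,R.as_matrix()[:,0],"flange",tcp+R.apply([31,0,-19]),s["gripper_width"],s["force"])
T=[]
for n in cal:
    f=env.grab_frame(n)[:,:,::-1].copy();cv2.imwrite(f"pics/{n}_fin.png",f)
    q=proj(n,[tcp+R.apply([4,0,-19]),tcp+R.apply([31,0,-19]),[568.3,42.4,212.8]]);print(n,q.round(1).tolist())
    u,v=q[2].astype(int);u0,v0=max(u-40,0),max(v-40,0);print(u0,v0)
    T.append(np.clip(cv2.resize(f[v0:v0+80,u0:u0+80],(400,400),interpolation=cv2.INTER_CUBIC)*1.7,0,255).astype(np.uint8))
cv2.imwrite("pics/fin.png",np.hstack(T))
E
```

```text
time_s: 5.15
ee_pos: [545.8, 44.8, 182.3]
ee_rot: [-179.9, 0.2, 1.0]
force: [0.4, 0.2, -4.2]
gripper_width: 29.9
time_s: 6.05
ee_pos: [547.4, 41.5, 183.7]
ee_rot: [180.0, -22.2, 0.7]
force: [0.9, -0.7, -3.3]
gripper_width: 30.0
[547.43518535  41.51714657 183.74252985] [0.92554564 0.01197488 0.37844666] flange [568.93715664  41.79990108 213.06121469] 30.008237840002568 [ 0.89411592 -0.73325543 -3.34541857]
scene [[264.4, 172.1], [261.4, 173.7], [261.6, 173.7]]
221 133
top [[260.0, 192.1], [259.7, 182.6], [259.4, 182.9]]
219 142
```

View pics/fin.png

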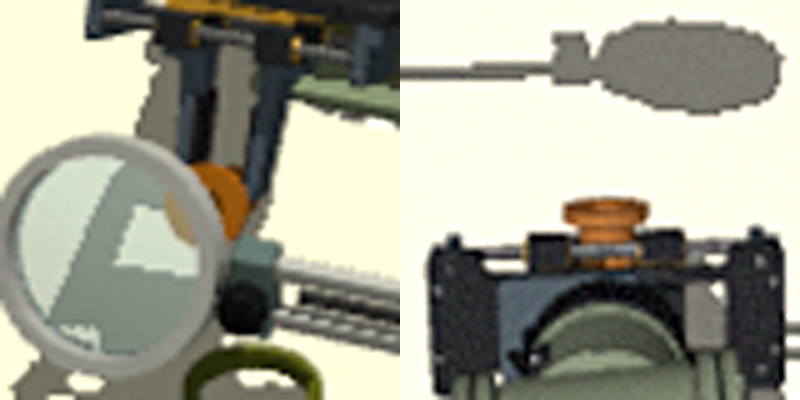

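The flange shows in both views. In the scene view it spans u≈254–270.6, v≈165.6–182. In the top view it spans u≈251.4–269, with its front edge at v≈181.4. I'll compare these with the predicted outline.

Run:
```python
from fit import *
A=axes(np.radians(.7),np.radians(22.2));f=np.array([568.9,41.8,213.1])
for n in cal:
    q=proj(n,cyl(f,A,24,-8,0));print(n,q.min(0).round(1),q.max(0).round(1))
for n,box in(("scene",(245,280,155,190)),("top",(245,275,176,188))):
    c=orange(cv2.imread(f"pics/{n}_fin.png"),box);print("seen",n,c.min(0),c.max(0))
s=env.state();print(s["time_s"],s["ee_pos"],np.abs(s["qvel"]).max())
```

```text
scene [253.3 164.7] [270.4 182.1]
top [251.  180.8] [268.4 187.5]
seen scene [258.625 164.875] [271.875 180.625]
seen top [251.625 181.625] [267.625 187.375]
6.15 [547.56332215  41.56177737 183.83447714] 0.12347657319267583
```

```bash
python3 -c "
from workcell import env
env.job_done()"
```

```text
the job is handed in; nothing more can be done
```

I lifted the flanged bushing out of its saddle with a 40 N grip and am holding it in front of the magnifier, flange face towards the lens. The job is handed in at about 6.2 s of robot time; no verdict was reported.

**Position:** from the arm pose, the flange face is at [568.9, 41.8, 213.1] mm. The view point I measured is [568.3, 42.4, 212.8] mm, so it is off by about 1 mm.

**Angle:** the bore points up 22.2° at yaw 0.7°. The lens axis fit gave 22.3° up at yaw 0.7°.

**Camera check:** the flange outlines matched the prediction to within about 1.5 px in both views (roughly 2–4 mm). The flange's left edge in the scene view is hidden behind the lens frame, so it could not be compared. The arm was still, and nothing was seen to be bumped or moved, though I did not measure the lens or the other objects again afterwards.

**Disagreements:**
- The gripper opening read about 30 mm on the 32 mm tube. The hold stayed steady.
- The bushing axis in the saddle measured 51.3 mm high, against the stated 50 mm.

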